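# Shine the charging torch into the compressor cylinder

### The arm

A 7-joint arm with a two-finger parallel gripper is mounted at the origin on the work surface. World frame = base frame: x ahead of the robot, y to its left, z up, the work surface at z = 0. Lengths are in mm, angles in rad, forces in N, time in s.
With the tool pointing down it reaches from about 400 to 875 mm from the base axis. Payload 4.4 kg.
Tool frame: the origin (TCP) lies midway between the tips of the shut fingers; the grasp point (between the pads) lies 19 mm behind it; z points along the fingers, y is the line along which they close (so a half turn about z gives the same grasp; the last joint's range is limited). The gripper opens to 85 mm and grips with 20 to 120 N. Pads are 22 mm wide; open, the fingers measure 114 mm over their backs; the gripper's body (76 mm by 85 mm) begins 54 mm behind the grasp point. The pads swing forward as they close: fully open they stand 13 mm farther back than shut.
Start: joints at [1.233, 0.628, 0.038, 1.517, -0.027, 0.996, -0.02], TCP at [174.53, -626.145, 231.313] pointing down, gripper open.
Joint ranges: [-3.06, 3.06], [-0.37, 2.12], [-1.25, 1.32], [0.18, 2.47], [-1.1, 4.24], [0.23, 1.98], [-2.94, 2.94]. Speed limits (rad/s): [2.57, 2.57, 3.14, 3.14, 3.14, 3.14, 3.14].

### API

Orientations are given as [roll, pitch, yaw] about the fixed x, y, z axes, in that order (R = Rz(yaw) Ry(pitch) Rx(roll)).
In Python, from cell import ctrl gives the robot as it stands. The module is installed in compiled form; this text tells all that it offers.
- The arm moves only by the tool step_arm, never from a script. Its argument "commands" is one flat list of numbers, 7 for each row, row after row: the shift along the tool's x, y, z in cm, then the turn, a rotation vector about the tool's x, y, z in rad, then the opening, from 0 (shut) to 1 (fully open). A call has 1 to 10 rows; each row is the pose to reach, as a shift and turn from the pose commanded when the call began, along the tool's axes at that moment; what a row does not reach only later rows make up. A row lasts 1/10 s, in which the tool goes at most 50 mm and 8.59 degrees, less where a joint would pass 70% of its speed; a pose out of reach is approached as far as the arm can. A call with a gripper value outside its range is refused whole. The fingers move at their own pace and stop on an object; the grip force is fixed at half the most. Time passes only in rows, so rows that repeat a pose let the fingers close. It gives the time, the measured TCP pose, the force, the opening and the grip force at its end, in the units of the state.
- ctrl.read_state(): the state, without advancing time (a new reading comes with each control period).
- ctrl.get_image(name): name is "side" or "top"; returns a dict with "image" (480x640x3 uint8, red, green, blue), "range_z" (480x640 float32, mm along the optical axis (not along the pixel's ray), 0 where there is no reading), "vfov" (degrees; the focal length in pixels is half the picture's height over the tangent of half this angle, whatever the lens; pixels are square), "cx", "cy" (the principal point, pixels), "world_to_cam" (4x4, takes a point from world to camera coordinates). Camera axes: x right, y down, z forward; pixel columns grow to the right and rows downward; lengths in mm; the calibration is good to about 2 mm. A picture is of the moment at which its call begins.
- ctrl.finish_job(): hands the job in; it is judged then, once.
The state is a dict: "clock": time; "qpos": joint angles; "qd": joint speeds; "tau": joint torques, N m; "eef_pos": TCP position; "tool_rot": TCP orientation; "force": force on the tool from outside, world axes, zero at the start; "torque": the same for the moment, N m; "width": finger opening in mm; "gripper_force": force on a finger pad.
Only numpy, scipy, OpenCV 4.12 (cv2) and the standard library are available. Lean on these libraries where they do the work, as an engineer would, in place of code of your own. Each camera call takes 0.05 s, during which the arm holds its last target. There are 200 camera calls.

### The job

Take the orange torch out of its charging dock: slide it, still upright, out through the open front of the yellow fork, then lift it and tip it so that its lens looks straight down the bore of the finned cylinder, along the bore's axis and centred on it, with the lens about 10 cm from the mouth. Finish while still holding it there, steady, in the gripper alone, touching nothing else with it. Leave the cylinder at its angle and the other things on the bench where they are.

Things in the scene. Friction and masses are not known exactly. Their poses are not given: they have to be found in the camera images.
- torch: Loose round torch, 175 mm long, about 0.25 kg: black head 46 mm in diameter from 0 to 50 mm, then smooth orange grip 30 mm in diameter to 175 mm. Origin at the centre of the lens face; z runs from the lens along the axis to the tail (up, as it stands lens-down in the dock, lens 8 mm above the bench); light leaves along -z. Grip it high, 30 mm below the tail.
- dock: Fixed dock, base plate 8 mm thick. Origin on the bench, under the docked torch's axis or up to 10 mm behind it; -x is the open front. Yellow fork prongs (70 to 78 mm above the bench; x from -35 to 27 mm) leave a 36 mm slot along x: the grip passes, the head is trapped below, between walls 54 mm apart. With the torch axis beyond x = -58 mm it can be lifted. Back wall 78 mm high.
- stand: Blue tilting stand fixed to the bench, base 150 x 150 x 12 mm, cheeks 122 mm high, black knobs 170 mm apart over their ends. Origin on the bench under the tilt axis, which is 100 mm up along the stand's y. It stiffly holds the finned cylinder, leaning towards the stand's -x (robot side).
- bore_mouth (a point): Centre of the open mouth of the finned aluminium cylinder (bore 52 mm in diameter, about 100 mm deep, square top flange 104 mm), 55 mm from the tilt axis. z points out of the bore along its axis, leaning 34 to 49 degrees from vertical towards the stand's -x.
- paint_tin: Bystander: blue-banded tin, 68 mm in diameter, 100 mm high, origin under its centre.
- jar: Bystander: jar with red cap, 66 mm in diameter, 85 mm high, origin under its centre.
- bearing: Bystander: steel bearing ring, 72 mm in diameter, 22 mm high, origin under its centre.
- screwdriver: Bystander: red-handled screwdriver, 200 mm long, lying along its x on the bench near the robot.
- spanner: Bystander: steel spanner, 190 mm long, lying along its x.
- brake_pad: Bystander: brake pad lying flat, 55 x 125 x 16 mm, origin under its centre.
Things that resemble listed ones, but are neither listed nor needed, are in the scene too. What is shaped like the dock but green or turquoise is not meant.

How it is judged:
By the outcome, as a careful person would: the job done as asked, in the order asked, and still so for the second after the job is handed in, while the arm keeps its last pose, push and grip.
It also fails if it takes over 38 s, if anything falls off the work surface, if the arm or the gripper's body presses on something with over 40 N, if the wrist force passes 120 N, or if a joint passes its speed limit or range.

## Working session

There is one attempt and no reset: what is moved stays moved. The work goes in short steps, Python scripts to look and compute and a tool call to move; the robot and the scene stay as the last step left them, time stands still between calls to the robot, and variables do not carry over. Pictures are saved under pics/ and viewed, at most 10 in all, crops included, and the job is handed in when it is done.

Besides the shell and the picture viewer there is one more tool, called after "Emit:" as name(argument=value, ...) on one line, values as JSON. step_arm: Moves the arm, as the interface text tells. Its arguments: {"type":"object","properties":{"commands":{"type":"array"}},"required":["commands"]}

```bash
mkdir -p pics; cat > h.py <<'E'
import numpy as np, cv2
from scipy.spatial.transform import Rotation as R
from cell import ctrl
def grab(n):
    d=ctrl.get_image(n); d['f']=240/np.tan(np.radians(d['vfov'])/2); return d
def cloud(d):
    v,u=np.mgrid[:480,:640]; z=d['range_z']
    P=np.stack([(u-d['cx'])*z/d['f'],(v-d['cy'])*z/d['f'],z],-1)
    T=np.linalg.inv(np.array(d['world_to_cam'])); W=P@T[:3,:3].T+T[:3,3]
    W[z==0]=np.nan; return W
def proj(d,p):
    T=np.array(d['world_to_cam']); c=T[:3,:3]@p+T[:3,3]
    return c[:2]/c[2]*d['f']+[d['cx'],d['cy']]
def save(n,im): cv2.imwrite('pics/'+n,cv2.cvtColor(im,cv2.COLOR_RGB2BGR))
E
python3 - <<'E'
from h import *
import pickle
for n in ('side','top'):
    d=grab(n); save(n+'0.png',d['image']); pickle.dump(d,open(n+'0.pkl','wb'))
    T=np.linalg.inv(np.array(d['world_to_cam'])); print(n,d['f'],T.round(2),np.mean(d['range_z']>0))
print(ctrl.read_state())
E
```

```text
side 588.630475958668 [[-9.40000e-01 -1.90000e-01  2.70000e-01  1.98990e+02]
 [-3.30000e-01  5.30000e-01 -7.80000e-01  1.07496e+03]
 [-0.00000e+00 -8.30000e-01 -5.60000e-01  9.16130e+02]
 [ 0.00000e+00  0.00000e+00  0.00000e+00  1.00000e+00]] 0.985556640625
top 482.874006607581 [[-1.0000e-02 -9.9000e-01  1.1000e-01  4.2089e+02]
 [-1.0000e+00  1.0000e-02  2.0000e-02 -1.0560e+01]
 [-2.0000e-02 -1.1000e-01 -9.9000e-01  1.4324e+03]
 [ 0.0000e+00  0.0000e+00  0.0000e+00  1.0000e+00]] 0.995830078125
{'clock': 0.1, 'qpos': array([ 1.23319826,  0.62921885,  0.03844816,  1.51826235, -0.02705275,
        0.99633189, -0.01997786]), 'qd': array([ 9.41733500e-05, -2.51179186e-03,  4.25954308e-04, -1.37637731e-03,
        7.58000278e-04, -3.00973358e-05,  1.20349055e-03]), 'tau': array([ 3.34811477e-03, -5.64529288e+01,  1.23090193e+00, -1.93972528e+01,
        1.14020618e-02,  5.43230184e-03, -2.25700580e-05]), 'eef_pos': array([ 174.39246263, -625.58217772,  230.5054623 ]), 'tool_rot': array([-3.13988939e+00, -2.68249606e-05,  2.71788856e-01]), 'force': array([1.0733001 , 0.16607365, 0.14552439]), 'torque': array([ 0.0501152 , -0.04373836, -0.04343676]), 'gripper_force': 0.0, 'width': 85.47765893342128}
```

View pics/side0.png

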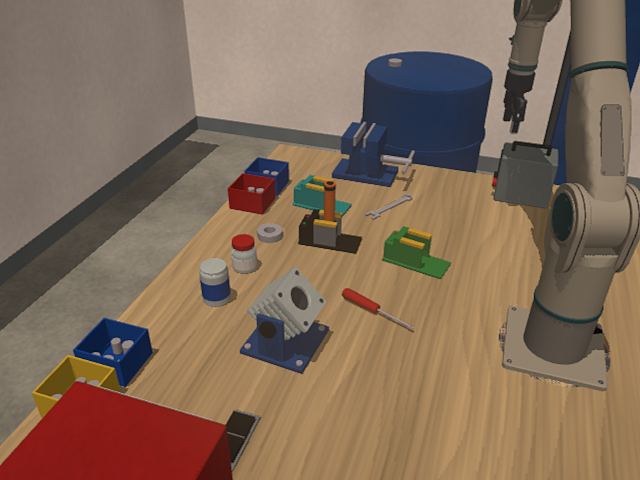

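View pics/top0.png

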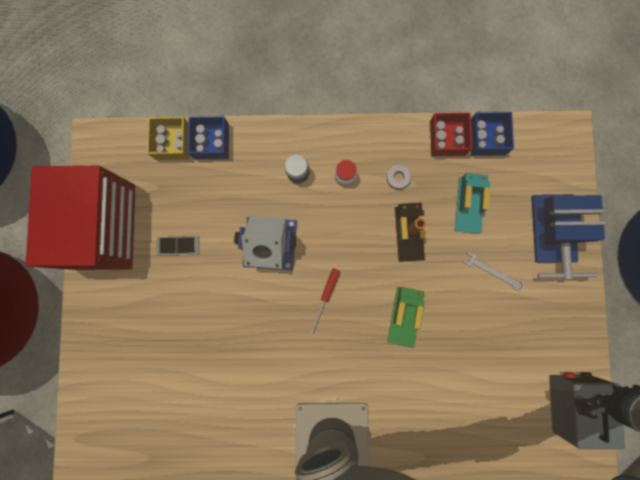

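The side view shows three forks: turquoise (322,195), green (415,250) and a black-based one with yellow prongs holding the orange torch (330,205). In the top view that one is at (410,232), with the torch at (420,223). Only the black one fits: it is neither green nor turquoise, and it holds the torch. The finned cylinder is at side (290,300) and top (265,245). I'll measure next and confirm with one enlarged crop.

```bash
cat > m.py <<'E'
from h import *
import pickle
D={n:pickle.load(open(n+'0.pkl','rb')) for n in ('side','top')}
crops=[]
for n,(u0,v0,u1,v1) in {'side':(285,165,375,260),'top':(380,190,450,270)}.items():
    crops.append(cv2.resize(D[n]['image'][v0:v1,u0:u1],(400,400),interpolation=cv2.INTER_CUBIC))
a=D['side']['image'][255:375,230:340]; b=D['top']['image'][205:280,230:305]
save('crop.png',np.hstack(crops)); 
for n,d in D.items():
    W=cloud(d); hsv=cv2.cvtColor(d['image'],cv2.COLOR_RGB2HSV); H,S,V=[hsv[...,i].astype(int) for i in range(3)]
    box=np.zeros(H.shape,bool)
    u0,v0,u1,v1=(295,165,375,260) if n=='side' else (385,195,440,270)
    box[v0:v1,u0:u1]=1
    m=box&(H>=3)&(H<=16)&(S>180)&(V>90)&(W[...,2]>60)
    p=W[m]; print(n,'orange',m.sum(),np.nanmin(p,0).round(),np.nanmax(p,0).round())
    top=p[p[:,2]>np.nanmax(p[:,2])-6]; print(' top pts mean',top.mean(0).round(1),len(top))
    for lo in range(70,190,15):
        q=p[(p[:,2]>=lo)&(p[:,2]<lo+15)]
        if len(q)>3: print('  ',lo,q.mean(0).round(1),np.ptp(q,axis=0).round(),len(q))
    y=box&(H>=19)&(H<=28)&(S>150)&(V>150)
    k,l,st,c=cv2.connectedComponentsWithStats(y.astype(np.uint8))
    for i in range(1,k):
        if st[i,4]>15:
            q=W[l==i]; q=q[np.abs(q[:,2]-78)<4]
            if len(q)>5: print('  yellow',c[i].round(),st[i],q.mean(0).round(1),cv2.minAreaRect(q[:,:2].astype(np.float32)))
    bl=box&(V<70)&(W[...,2]<14)&(W[...,2]>3)
    q=W[bl]; print('  base',len(q),q.mean(0).round(1),cv2.minAreaRect(q[:,:2].astype(np.float32)))
    # flange
    u0,v0,u1,v1=(240,262,335,330) if n=='side' else (235,208,302,275)
    box[:]=0;box[v0:v1,u0:u1]=1
    g=box&(S<40)&(V>110)&(W[...,2]>90)
    q=W[g]; rng=np.random.default_rng(0); best=0
    for _ in range(600):
        t=q[rng.choice(len(q),3,False)]; nn=np.cross(t[1]-t[0],t[2]-t[0]); L=np.linalg.norm(nn)
        if L<100: continue
        nn/=L; i=np.abs((q-t[0])@nn)<2
        if nn[2]*1>0 or 1:
            if i.sum()>best: best=i.sum(); bi=i
    q=q[bi]; c0=q.mean(0); nn=np.linalg.svd(q-c0)[2][2]; nn*=np.sign(nn[2])
    e1=np.cross([0,0,1],nn); e1/=np.linalg.norm(e1); e2=np.cross(nn,e1)
    xy=np.c_[(q-c0)@e1,(q-c0)@e2]; r=cv2.minAreaRect(xy.astype(np.float32))
    cc=c0+r[0][0]*e1+r[0][1]*e2
    print('  flange',len(q),'n',nn.round(3),'tilt',np.degrees(np.arccos(nn[2])).round(1),'az',np.degrees(np.arctan2(nn[1],nn[0])).round(1),'rectc',cc.round(1),r[1:], 'px',proj(d,cc))
    # hole: ellipse of dark/deeper pixels surrounded by flange pts
    full=np.zeros(H.shape,np.uint8); full[g]=0
    idx=np.argwhere(g)[bi]; full[idx[:,0],idx[:,1]]=255
    full=cv2.morphologyEx(full,cv2.MORPH_CLOSE,np.ones((3,3)))
    cs,h=cv2.findContours(full,cv2.RETR_CCOMP,cv2.CHAIN_APPROX_NONE)
    T=np.linalg.inv(np.array(d['world_to_cam']))
    for i,ct in enumerate(cs):
        if h[0][i][3]>=0 and cv2.contourArea(ct)>60:
            uv=ct[:,0].astype(float); ray=np.c_[(uv-[d['cx'],d['cy']])/d['f'],np.ones(len(uv))]@T[:3,:3].T
            X=T[:3,3]+ray*(((c0-T[:3,3])@nn)/(ray@nn))[:,None]
            a=np.c_[(X-c0)@e1,(X-c0)@e2]; s=np.linalg.lstsq(np.c_[2*a,np.ones(len(a))],(a**2).sum(1),rcond=None)[0]
            print('  hole c',(c0+s[0]*e1+s[1]*e2).round(1),'r',np.sqrt(s[2]+s[0]**2+s[1]**2).round(1),uv.mean(0))
E
python3 m.py
```

```text
side orange 344 [ 579. -445.   69.] [ 673. -216.  186.]
 top pts mean [ 592.7 -231.6  182.7] 28
   70 [ 598.  -238.9   79.2] [ 92. 218.  14.] 42
   85 [ 592.4 -225.3   92.3] [29. 18. 14.] 47
   100 [ 593.1 -224.9  106.9] [27. 15. 14.] 49
   115 [ 593.1 -224.2  122.1] [25. 20. 15.] 48
   130 [ 590.5 -224.8  137.9] [25. 20. 15.] 48
   145 [ 593.  -225.7  151.6] [26. 16. 14.] 47
   160 [ 589.6 -223.8  163.3] [24. 13.  7.] 24
   175 [ 594.5 -232.   181.7] [29. 36.  9.] 38
  yellow [321. 178.] [314 176  19   6  48] [ 685.1 -444.    77.2] ((682.0535888671875, -444.7601623535156), (20.656864166259766, 56.52637481689453), 86.43077850341797)
  yellow [316. 186.] [307 183  17   8  59] [ 687.1 -391.2   77.3] ((686.5923461914062, -390.54571533203125), (18.600080490112305, 56.75107192993164), 79.11048126220703)
  yellow [326. 222.] [314 219  23   8  85] [ 595.8 -208.    77.7] ((597.4057006835938, -207.7718048095703), (20.396705627441406, 60.225624084472656), 89.04313659667969)
  base 553 [ 568.8 -269.2    7.6] ((601.0711059570312, -402.558837890625), (165.06948852539062, 424.8977966308594), 3.8182544708251953)
  flange 1003 n [-0.709  0.061  0.703] tilt 45.3 az 175.1 rectc [526.2 185.2 138.7] ((104.30895233154297, 104.65074920654297), 0.039081212133169174) px [300.04401563 297.84682505]
  hole c [526.7 184.  139.2] r 27.8 [299.92424242 297.39393939]Traceback (most recent call last):
  File "m.py", line 15, in <module>
    p=W[m]; print(n,'orange',m.sum(),np.nanmin(p,0).round(),np.nanmax(p,0).round())
                                     ~~~~~~~~~^^^^^
    res = np.fmin.reduce(a, axis=axis, out=out, **kwargs)
ValueError: zero-size array to reduction operation fmin which has no identity
```

View pics/crop.png

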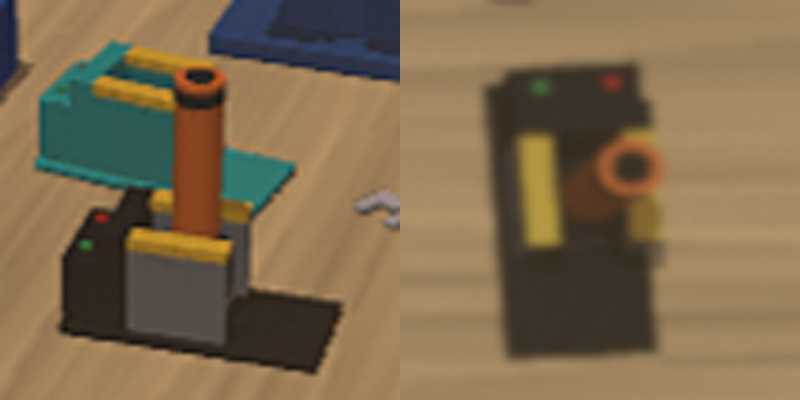

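The crop confirms it: the torch is in the black dock, with yellow prongs on grey walls. The open front faces the robot (plate towards the bottom of the top view). I'll redo the top view with looser colours.

```bash
sed -i 's/(S>180)&(V>90)&(W\[...,2\]>60)/(S>120)\&(V>80)\&(W[...,2]>60)\&(np.hypot(W[...,0]-593,W[...,1]+232)<40)/; s/(S>150)&(V>150)/(S>110)\&(V>110)\&(W[...,1]>-300)/; s/bl=box&/bl=box\&(np.hypot(W[...,0]-560,W[...,1]+235)<110)\&/; s/(S<40)&(V>110)/(S<60)\&(V>70)/' m.py; python3 m.py; python3 - <<'E'
from h import *
import pickle
d=pickle.load(open('top0.pkl','rb')); W=cloud(d)
hsv=cv2.cvtColor(d['image'],cv2.COLOR_RGB2HSV)
for n in ('side','top'):
    d=pickle.load(open(f'{n}0.pkl','rb')); W=cloud(d)
    for lo,hi in((4,12),):
        m=(np.abs(W[...,0]-560)<110)&(np.abs(W[...,1]+235)<60)&(W[...,2]>lo)&(W[...,2]<hi)
        q=W[m]; print(n,len(q),cv2.minAreaRect(q[:,:2].astype(np.float32)), q.min(0).round(),q.max(0).round())
    T=np.array(d['world_to_cam']); print(proj(d,np.array([593,-232,183.])), W[...,2][300:310,330:340].mean() )
print(hsv[218:230,414:428,0]); print(W[218:230,414:428,2].round())
E
```

```text
side orange 389 [ 579. -255.   71.] [ 610. -216.  186.]
 top pts mean [ 592.6 -234.3  182.5] 37
   70 [ 591.8 -226.    79.2] [27. 19. 14.] 43
   85 [ 592.1 -225.4   92.4] [29. 18. 14.] 48
   100 [ 592.3 -225.2  107.2] [29. 16. 14.] 52
   115 [ 593.1 -225.5  122.2] [29. 20. 15.] 57
   130 [ 591.1 -226.3  137.8] [29. 25. 15.] 56
   145 [ 591.8 -226.8  151.8] [26. 23. 14.] 52
   160 [ 589.6 -224.8  163.3] [24. 20.  7.] 27
   175 [ 593.6 -233.   181.2] [29. 36.  9.] 54
  yellow [321. 212.] [319 210   5   5  22] [ 624.8 -256.5   78. ] ((623.8317260742188, -254.30386352539062), (11.034672737121582, 21.528907775878906), 18.151811599731445)
  yellow [338. 215.] [335 213   7   5  28] [ 575.1 -259.4   76.8] ((574.609375, -260.6914367675781), (17.858224868774414, 17.11452865600586), 79.26368713378906)
  yellow [325. 223.] [314 219  23   9 124] [ 596.6 -207.4   77.5] ((598.0206298828125, -205.66824340820312), (24.62375831604004, 61.385189056396484), 89.04313659667969)
  base 477 [ 558.4 -224.6    7.5] ((587.0909423828125, -231.36410522460938), (159.69882202148438, 80.96153259277344), 3.532659530
[... 2534 characters left out ...]
. 186. 183. 179. 183. 187.  -4.  -0.  -1.]
 [174. 179. 182. 185. 183. 181. 181. 186. 183. 181. 182.  -2.   3.  -5.]
 [182. 186. 183. 187. 186. 179. 183. 183. 178. 186. 185. 178.  -1.  -0.]
 [182. 186. 181. 183. 182. 185. 185. 181. 185. 187. 181. 188.  -4.   4.]
 [186. 186. 182. 180. 187. 184. 180. 184. 185. 185. 186. 184.  -2.  -3.]
 [183. 188. 179. 183. 180. 185. 182. 186. 185. 185. 186. 185.  -1.  -5.]
 [177. 186. 179. 182. 182. 183. 182. 183. 186. 182. 183.  -4.   3.  -7.]
 [177. 179. 182. 180. 182. 182. 178. 182. 185. 184. 177.  -1.  -0.   2.]
 [164. 175. 185. 176. 180. 183. 183. 184. 185. 176.  74.  -1.  -2.   0.]
 [156. 163. 174. 175. 184. 183. 176. 176.  78.  80.  79.  -1.   1.   4.]]
```

Both views agree on these measurements:
- **Torch axis:** (593, -232.5), tail at z≈183.
- **Fork slot:** centred on y≈-233, dock yaw about 2.5°, opening towards -x.
- **Bore mouth:** (525.5, 185, 139), axis (-0.706, 0.061, 0.705).

I'll move above the torch now.

Emit:
step_arm(commands=[30.5,-16.0,-7,0,0,0.2,1,30.5,-16.0,-7,0,0,0.2,1,30.5,-16.0,-7,0,0,0.2,1,30.5,-16.0,-7,0,0,0.2,1,30.5,-16.0,-7,0,0,0.2,1,30.5,-16.0,-7,0,0,0.2,1,30.5,-16.0,-7,0,0,0.2,1,30.5,-16.0,-7,0,0,0.2,1])

```text
clock: 0.9
eef_pos: [432.8, -383.2, 302.2]
tool_rot: [-3.139, -0.006, 0.084]
force: [0.5, 0.1, -0.8]
width: 85.3
gripper_force: 0.0
```

```bash
cat > rec.py <<'E'
from h import *
import json
s=ctrl.read_state()
r=[s['qpos'].tolist(),list(map(float,s['eef_pos'])),list(map(float,s['tool_rot']))]
open('rec.jsonl','a').write(json.dumps(r)+'\n')
print(s['clock'],np.round(s['qpos'],4),np.round(s['eef_pos'],1),np.round(s['tool_rot'],4),np.round(s['force'],1),s['width'],s['gripper_force'])
E
python3 rec.py
```

```text
0.9 [ 0.6329  0.4516  0.071   1.6338 -0.0426  1.0554 -0.7686] [ 432.8 -383.2  302.2] [-3.1389 -0.0059  0.0845] [ 0.5  0.1 -0.8] 85.2947670039271 0.0
```

```bash
cat > kin.py <<'E'
from h import *
import json, itertools, os
from scipy.optimize import least_squares
LO=np.array([-3.06,-.37,-1.25,.18,-1.1,.23,-2.94]);HI=np.array([3.06,2.12,1.32,2.47,4.24,1.98,2.94])
def rz(a): return R.from_euler('z',a).as_matrix()
def ry(a): return R.from_euler('y',a).as_matrix()
def fk(q,p,s,full=False):
    h,L1,a,L2,b,L3,b0,c0=p[:8]
    A=rz(b0+s[0]*q[0])@ry(q[1]); x=np.array([0,0,h])+A@[a,0,L1]
    sh=x; A=A@rz(s[1]*q[2])@ry(q[3]); x=x+A@[-a+p[8],0,L2]
    A=A@rz(s[2]*q[4])@ry(q[5]); x=x+A@[b,0,L3]; A=A@rz(s[3]*q[6]+c0)
    return x,A
def data():
    D=[json.loads(l) for l in open('rec.jsonl')]
    D.append([[1.23319826,.62921885,.03844816,1.51826235,-.02705275,.99633189,-.01997786],[174.39,-625.58,230.5],[-3.13989,0,.27179]])
    return D
def res(p,s,D):
    o=[]
    for q,x,r in D:
        X,A=fk(q,p,s); B=R.from_euler('xyz',r).as_matrix()
        o+=list(X-x)+list(300*R.from_matrix(A@B.T).as_rotvec())
    return np.array(o+list((np.array(p[:6])-[300,400,0,400,0,300])*.01)+[.3*p[8]])
def fit():
    D=data(); best=None
    for s in itertools.product([1,-1],repeat=4):
        for c in (0,1.57,3.14,-1.57):
            f=least_squares(res,[300,400,0,400,0,300,0,c,0],args=(s,D))
            if best is None or f.cost<best[0]: best=(f.cost,f.x,s)
    return best
if __name__=='__main__':
    c,p,s=fit(); print(c,p.round(2),s); print(res(p,s,data())[:6*len(data())].reshape(-1,6).round(1))
    json.dump([p.tolist(),s],open('kin.json','w'))
E
python3 kin.py
```

```text
2.2447867583803682 [ 2.9398e+02  5.6554e+02 -2.7770e+01  4.6247e+02  3.3030e+01  2.6161e+02
 -4.0000e-02  1.5300e+00  2.0000e-02] (-1, -1, -1, -1)
[[ 0.5  0.5 -0.2 -0.1 -0.  -0. ]
 [-0.6 -0.1  0.2  0.  -0.  -0. ]]
```

Emit:
step_arm(commands=[8,-7.5,0,0,0,0.0,1,8,-7.5,0,0,0,0,1,16,-15,0,0,0,0,1,16,-15,0,0,0,0,1,16,-15,0,0,0,0,1])

```text
clock: 1.4
eef_pos: [577.7, -222.8, 300.6]
tool_rot: [-3.138, -0.002, 0.08]
force: [-0.0, -0.3, -0.1]
width: 85.4
gripper_force: 0.0
```

```bash
python3 rec.py; python3 kin.py
```

```text
1.4 [ 0.2974  0.5188  0.045   1.5183 -0.0296  1.1052 -1.1416] [ 577.7 -222.8  300.6] [-3.1378e+00 -1.6000e-03  7.9500e-02] [-0.  -0.3 -0.1] 85.35140052465452 0.0
3.1417324658540875 [ 2.5764e+02  5.5564e+02 -2.6500e+00  3.8589e+02 -2.8200e+00  2.6521e+02
 -4.0000e-02  1.5300e+00 -8.0000e-02] (-1, -1, -1, -1)
[[ 0.8  1.1 -0.4 -0.1 -0.  -0. ]
 [ 0.2 -0.2  0.1 -0.  -0.1 -0. ]
 [-1.1 -0.1  0.3  0.  -0.  -0. ]]
```

```bash
cat > ik.py <<'E'
from kin import *
p,s=json.load(open('kin.json'))
m=np.array([.05]*7)
def ik(x,A,seeds):
    best=None
    for q0 in seeds:
        f=least_squares(lambda q:np.r_[(fk(q,p,s)[0]-x)/10,R.from_matrix(fk(q,p,s)[1]@A.T).as_rotvec()*20,0.02*(q-(LO+HI)/2)],np.clip(q0,LO+m,HI-m),bounds=(LO+.03,HI-.03),max_nfev=60)
        e=np.linalg.norm(f.fun[:6])
        if best is None or e<best[0]: best=(e,f.x)
    return best
mouth=np.array([525.5,185,139.2]); n=np.array([-.706,.061,.705]); n/=np.linalg.norm(n)
lens=mouth+100*n
S=[[.3,.5,0,1.5,0,1.1,-1.1],[-.5,.1,0,2.2,0,.6,0],[-.5,.1,0.8,2.2,1.5,.8,0],[-.5,.1,-.8,2.2,1,.8,0],[-.8,.1,0.5,2.2,3,.8,0],[-.3,.1,0.,2.0,3,.8,1.5]]
def tool(Rt,grip,t,psi):  # tool z = -torchz tilted by t toward psi dir; y closing perpendicular
    G=rz(psi)@ry(np.pi-t)   # z axis -> (sin t,0,-cos t) in torch frame
    A=Rt@G; return grip+19*A[:,2],A
if __name__=='__main__':
    e3=n; e2=np.cross(n,[1,0,0]); e2/=np.linalg.norm(e2); Rf=np.c_[np.cross(e2,n),e2,n]
    for t in np.radians([0,20,40,60]):
        for ps in np.radians(np.arange(-180,180,30)):
            e,q=ik(*tool(Rf,lens+145*n,t,ps),S)
            if e<.5: print(np.degrees(t).round(),np.degrees(ps).round(),round(e,2),q.round(2))
E
python3 ik.py
```

```text
0.0 -180.0 0.0 [-0.44  0.14 -0.54  2.43  1.49  0.71  2.53]
0.0 -120.0 0.0 [-0.51  0.14 -0.46  2.43  1.49  0.7  -2.7 ]
0.0 -90.0 0.0 [-0.5   0.14 -0.47  2.43  1.49  0.7  -2.18]
0.0 -60.0 0.0 [-0.49  0.14 -0.47  2.43  1.49  0.7  -1.66]
0.0 -30.0 0.0 [-0.49  0.14 -0.48  2.43  1.49  0.7  -1.13]
0.0 0.0 0.0 [-0.48  0.14 -0.49  2.43  1.49  0.7  -0.61]
0.0 30.0 0.0 [-0.47  0.14 -0.5   2.43  1.49  0.7  -0.09]
0.0 60.0 0.0 [-0.46  0.14 -0.5   2.43  1.49  0.7   0.44]
0.0 90.0 0.0 [-0.46  0.14 -0.51  2.43  1.49  0.71  0.96]
0.0 120.0 0.0 [-0.45  0.14 -0.52  2.43  1.49  0.71  1.48]
0.0 150.0 0.0 [-0.44  0.14 -0.53  2.43  1.49  0.71  2.01]
20.0 -180.0 0.0 [-0.6   0.11 -0.18  2.25  0.68  0.61 -2.86]
20.0 -150.0 0.0 [-0.67  0.17 -0.23  2.22  0.83  0.81 -2.59]
20.0 -120.0 0.0 [-0.72  0.23 -0.29  2.24  1.01  0.97 -2.34]
20.0 -90.0 0.0 [-0.75  0.28 -0.36  2.3   1.2   1.1  -2.1 ]
20.0 -60.0 0.0 [-0.75  0.32 -0.45  2.4   1.41  1.19 -1.84]
20.0 120.0 0.19 [ 0.5   0.11 -1.22  2.42  1.35  0.26  1.87]
20.0 150.0 0.0 [ 0.42  0.16 -1.22  2.32  0.89  0.49  2.77]
40.0 -180.0 0.0 [-0.53  0.19 -0.12  2.08  0.19  0.87 -2.33]
40.0 -150.0 0.0 [-0.71  0.27 -0.11  2.03  0.49  1.09 -2.28]
40.0 -120.0 0.0 [-0.86  0.36 -0.12  2.06  0.76  1.26 -2.17]
40.0 -90.0 0.0 [-0.95  0.43 -0.17  2.16  1.03  1.38 -2.06]
40.0 -60.0 0.0 [-0.99  0.51 -0.25  2.33  1.3   1.5  -1.96]
40.0 120.0 0.0 [ 0.13  0.09 -0.5   2.37 -1.07  0.38 -1.77]
40.0 150.0 0.0 [-0.34  0.11 -0.13  2.2  -0.25  0.61 -2.24]
60.0 -180.0 0.0 [-0.5   0.31 -0.04  1.92 -0.04  1.18 -2.1 ]
60.0 -150.0 0.0 [-0.75  0.4   0.03  1.86  0.28  1.38 -2.1 ]
60.0 -120.0 0.0 [-0.96  0.5   0.08  1.9   0.58  1.5  -2.04]
60.0 -90.0 0.0 [-1.1   0.59  0.07  2.04  0.88  1.58 -2.  ]
60.0 -60.0 0.0 [-1.16  0.69  0.01  2.24  1.19  1.66 -2.02]
60.0 120.0 0.0 [ 0.11  0.21 -0.29  2.29 -1.07  0.81 -1.58]
60.0 150.0 0.0 [-0.25  0.23 -0.08  2.07 -0.47  0.96 -1.94]
```

```bash
cat > plan.py <<'E'
from ik import *
e2=np.cross(n,[1,0,0]); e2/=np.linalg.norm(e2); Rf=np.c_[np.cross(e2,n),e2,n]
c=np.array([.2974,.5188,.045,1.5183,-.0296,1.1052,-1.1416])
g=np.array([593,-232.5,153.])
out=[]
for t in np.radians([20,30,40]):
    dk=[]
    for pd in np.radians(np.arange(-180,180,30)):
        e,q=ik(*tool(np.eye(3),g,t,pd),[c,c+[0,0,0,0,0,0,2],c+[0,0,0,0,0,0,-1.5]])
        if e<.3: dk.append((pd,q))
    for pf in np.radians(np.arange(-180,180,30)):
        for pd,q in dk:
            e,qf=ik(*tool(Rf,lens+145*n,t,pf),[q,q+[-.5,-.3,0,.6,0,-.4,0]]+S)
            if e<.3: out.append((np.abs(qf-q).max(),np.minimum(qf-LO,HI-qf).min(),np.minimum(q-LO,HI-q).min(),np.degrees([t,pd,pf]).round(),q.round(2),qf.round(2)))
out.sort(key=lambda o:o[0]-2*min(.25,o[1],o[2]))
for o in out[:14]: print(round(o[0],2),round(o[1],2),round(o[2],2),*o[3:])
E
python3 plan.py
```

```text
0.87 0.27 0.49 [ 40.  90. 150.] [ 0.52  0.89  0.03  1.44 -0.61  1.31 -2.28] [-0.34  0.11 -0.13  2.2  -0.25  0.61 -2.24]
0.9 0.31 0.5 [  30.  150. -180.] [ 0.33  0.93  0.05  1.26 -0.09  1.48 -1.69] [-0.57  0.14 -0.14  2.16  0.38  0.72 -2.54]
0.94 0.39 0.29 [  40.  150. -180.] [ 0.34  1.01  0.05  1.14 -0.11  1.69 -1.69] [-0.53  0.19 -0.12  2.08  0.19  0.87 -2.33]
0.94 0.44 0.33 [  40. -180. -150.] [ 0.23  1.    0.05  1.17  0.16  1.65 -1.34] [-0.71  0.27 -0.11  2.03  0.49  1.09 -2.28]
0.87 0.21 0.53 [ 30.  90. 150.] [ 0.43  0.84  0.12  1.49 -0.57  1.19 -2.3 ] [-0.44  0.08 -0.13  2.26  0.04  0.45 -2.58]
0.96 0.27 0.42 [ 40. 120. 150.] [ 0.44  0.97  0.03  1.24 -0.36  1.56 -2.03] [-0.34  0.11 -0.13  2.2  -0.25  0.61 -2.24]
0.97 0.31 0.6 [  30.  120. -180.] [ 0.4   0.9   0.07  1.34 -0.32  1.38 -2.03] [-0.57  0.14 -0.14  2.16  0.38  0.72 -2.54]
0.88 0.21 0.3 [ 30.  60. 150.] [ 0.45  0.76  0.12  1.68 -0.8   0.92 -2.56] [-0.44  0.08 -0.13  2.26  0.04  0.45 -2.58]
0.98 0.39 0.42 [  40.  120. -180.] [ 0.44  0.97  0.03  1.24 -0.36  1.56 -2.03] [-0.53  0.19 -0.12  2.08  0.19  0.87 -2.33]
0.99 0.25 0.73 [  20.  150. -150.] [ 0.32  0.85  0.05  1.39 -0.08  1.25 -1.69] [-0.67  0.17 -0.23  2.22  0.83  0.81 -2.59]
0.99 0.39 0.33 [  40. -180. -180.] [ 0.23  1.    0.05  1.17  0.16  1.65 -1.34] [-0.53  0.19 -0.12  2.08  0.19  0.87 -2.33]
0.99 0.31 0.53 [  30.   90. -180.] [ 0.43  0.84  0.12  1.49 -0.57  1.19 -2.3 ] [-0.57  0.14 -0.14  2.16  0.38  0.72 -2.54]
0.91 0.27 0.2 [ 40.  60. 150.] [ 0.56  0.8   0.02  1.68 -0.9   0.98 -2.44] [-0.34  0.11 -0.13  2.2  -0.25  0.61 -2.24]
0.93 0.21 0.6 [ 30. 120. 150.] [ 0.4   0.9   0.07  1.34 -0.32  1.38 -2.03] [-0.44  0.08 -0.13  2.26  0.04  0.45 -2.58]
```

```bash
cat > go.py <<'E'
from ik import *
def delta(x,A,note=''):
    st=ctrl.read_state(); B=R.from_euler('xyz',st['tool_rot']).as_matrix()
    d=B.T@(np.array(x)-st['eef_pos'])/10; r=R.from_matrix(B.T@A).as_rotvec()
    print(note,'shift cm',d.round(2),'rot',r.round(3)); return d,r
E
python3 rec.py; python3 - <<'E'
from go import *
A=rz(np.pi)@ry(np.pi-np.pi/6); tz=A[:,2]; g=np.array([593,-232.5,153.])
delta(g+(19-95)*tz,A,'pre')
print(A.T@tz*9.5)
E
```

```text
1.4 [ 0.2974  0.5188  0.045   1.5183 -0.0296  1.1052 -1.1416] [ 577.7 -222.8  300.6] [-3.1378e+00 -1.6000e-03  7.9500e-02] [-0.  -0.3 -0.1] 85.35140052465452 0.0
pre shift cm [5.23 1.43 8.18] rot [ 0.017 -0.525  0.079]
[7.06522987e-17 0.00000000e+00 9.50000000e+00]
```

Emit:
step_arm(commands=[2.6,0.7,2,0.008,-0.13,0.02,1,4,1.1,4,0.012,-0.26,0.04,1,5.23,1.43,6,0.017,-0.4,0.06,1,5.23,1.43,8.18,0.017,-0.525,0.079,1,5.23,1.43,8.18,0.017,-0.525,0.079,1,5.23,1.43,8.18,0.017,-0.525,0.079,1,5.23,1.43,8.18,0.017,-0.525,0.079,1])

```text
clock: 2.1
eef_pos: [627.6, -241.1, 223.7]
tool_rot: [3.134, 0.519, -0.013]
force: [-0.5, 0.1, 1.1]
width: 85.5
gripper_force: 0.0
```

```bash
python3 rec.py; python3 kin.py; python3 - <<'E'
from go import *
A=rz(np.pi)@ry(np.pi-np.pi/6); tz=A[:,2]; g=np.array([593,-232.5,153.])
delta(g+19*tz,A,'grasp')
for n in('side',):
    d=grab(n); save('pre.png',cv2.resize(d['image'][130:290,260:420],(600,600)))
E
```

```text
2.1 [ 0.2143  1.0029  0.1273  0.8684  0.0466  1.7704 -1.2739] [ 627.6 -241.1  223.7] [ 3.1342  0.5189 -0.013 ] [-0.5  0.1  1.1] 85.46526504250481 0.0
27.772440843536828 [ 3.3324e+02  5.4925e+02  4.1000e-01  3.8524e+02 -1.8600e+00  3.3765e+02
 -4.0000e-02  1.5300e+00 -1.1100e+00] (-1, -1, -1, -1)
[[ 1.8  1.3 -0.5 -0.1 -0.  -0.3]
 [ 0.3  0.4  0.1 -0.  -0.1 -0.3]
 [ 0.3  0.4  0.1 -0.  -0.1 -0.3]
 [ 0.  -0.6 -0.1  6.4 -0.1 -2. ]
 [-1.   0.6  0.3  0.  -0.  -0.3]]
grasp shift cm [ 0.49 -0.88  9.76] rot [ 0.001 -0.005 -0.011]
```

View pics/pre.png

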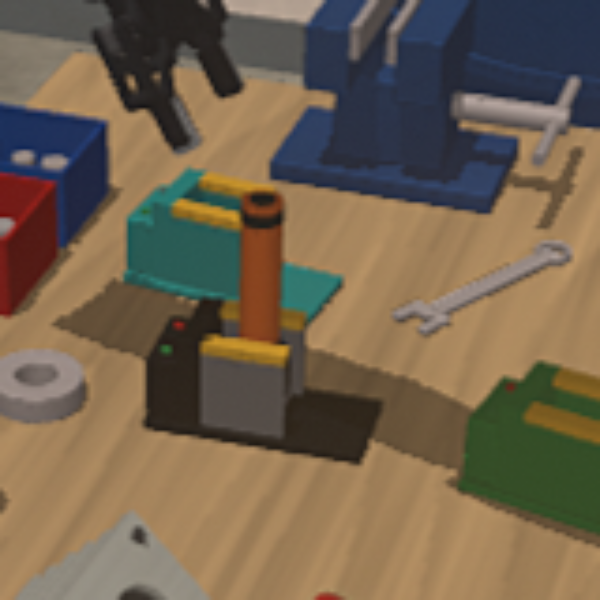

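The crop shows the open fingers behind and above the torch tail at (262,200), straddling its line. Next I go in along the tool axis.

Emit:
step_arm(commands=[0.5,-0.88,0,0,-0.005,-0.01,1,0.5,-0.88,1,0,-0.005,-0.01,1,0.5,-0.88,3,0,-0.005,-0.01,1,0.5,-0.88,5,0,-0.005,-0.01,1,0.5,-0.88,7,0,-0.005,-0.01,1,0.5,-0.88,8.5,0,-0.005,-0.01,1,0.5,-0.88,9.76,0,-0.005,-0.01,1,0.5,-0.88,9.76,0,-0.005,-0.01,1])

```text
clock: 2.95
eef_pos: [582.4, -230.2, 134.4]
tool_rot: [-3.14, 0.529, 0.001]
force: [-0.1, -0.4, -0.1]
width: 85.5
gripper_force: 0.0
```

```bash
python3 rec.py; python3 - <<'E'
from go import *
A=rz(np.pi)@ry(np.pi-np.pi/6); tz=A[:,2]; g=np.array([593,-232.5,153.])
delta(g+19*tz,A,'grasp')
d=grab('side'); save('g.png',cv2.resize(d['image'][140:270,270:400],(560,560)))
E
```

```text
2.95 [ 0.209   0.9994  0.116   1.1394  0.0497  1.5142 -1.2882] [ 582.4 -230.2  134.4] [-3.1397e+00  5.2860e-01  1.5000e-03] [-0.1 -0.4 -0.1] 85.50618999285335 0.0
grasp shift cm [-0.01  0.23 -0.24] rot [-0.001  0.005  0.001]
```

View pics/g.png

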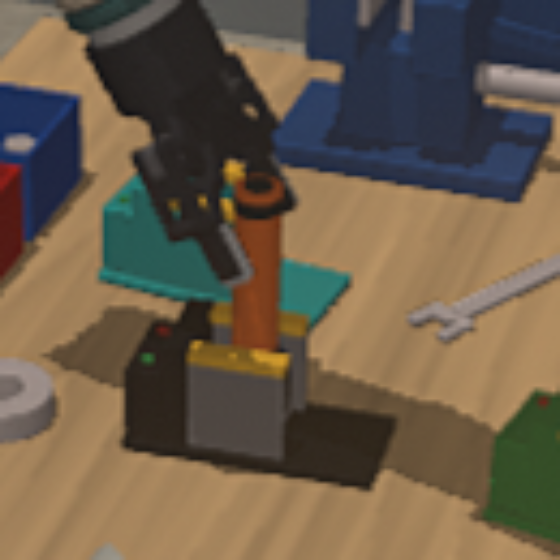

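The torch stands between the pads with the tail clear of the palm, at crop (262,185). I'll make a small centring correction and close.

Emit:
step_arm(commands=[0,0.23,-0.2,0,0,0,1,0,0.23,-0.2,0,0,0,1,0,0.23,-0.2,0,0,0,0,0,0.23,-0.2,0,0,0,0,0,0.23,-0.2,0,0,0,0,0,0.23,-0.2,0,0,0,0,0,0.23,-0.2,0,0,0,0,0,0.23,-0.2,0,0,0,0,0,0.23,-0.2,0,0,0,0])

```text
clock: 3.9
eef_pos: [583.9, -233.2, 134.2]
tool_rot: [-3.141, 0.53, 0.001]
force: [-0.3, 0.1, -0.1]
width: 29.1
gripper_force: 58.7
```

```bash
python3 rec.py; python3 - <<'E'
from go import *
d=grab('top'); W=cloud(d)
hsv=cv2.cvtColor(d['image'],cv2.COLOR_RGB2HSV)
m=(hsv[...,0]>=18)&(hsv[...,0]<=28)&(hsv[...,1]>110)&(np.abs(W[...,2]-78)<5)&(np.hypot(W[...,0]-590,W[...,1]+232)<70)
q=W[m]; l=q[q[:,1]>-232]; r=q[q[:,1]<-232]
for k in(l,r):
    if len(k)>5: print(len(k),k.mean(0).round(1),cv2.fitLine(k[:,:2].astype(np.float32),cv2.DIST_HUBER,0,.01,.01).ravel().round(3),cv2.minAreaRect(k[:,:2].astype(np.float32)))
# base plate edge lines, front part
m=(hsv[...,2]<80)&(W[...,2]>2)&(W[...,2]<14)&(np.abs(W[...,1]+235)<70)&(W[...,0]>515)&(W[...,0]<570)
q=W[m]
b=[]
for x in range(515,570,4):
    k=q[(q[:,0]>=x)&(q[:,0]<x+4)]
    if len(k): b.append((x+2,k[:,1].min(),k[:,1].max()))
b=np.array(b); print(b.round()[:,1:].T); print(np.polyfit(b[:,0],b[:,1],1),np.polyfit(b[:,0],b[:,2],1))
E
```

```text
3.9 [ 0.2116  1.0045  0.1172  1.1286  0.0511  1.5208 -1.2854] [ 583.9 -233.2  134.2] [-3.1407e+00  5.3010e-01  1.1000e-03] [-0.3  0.1 -0.1] 29.141501794635268 58.6914324760437Traceback (most recent call last):
  File "<stdin>", line 15, in <module>
IndexError: too many indices for array: array is 1-dimensional, but 2 were indexed
```

```bash
python3 - <<'E'
from h import *
import pickle
for n in('top','side'):
    d=pickle.load(open(n+'0.pkl','rb')); W=cloud(d)
    hsv=cv2.cvtColor(d['image'],cv2.COLOR_RGB2HSV)
    m=(hsv[...,0]>=18)&(hsv[...,0]<=28)&(hsv[...,1]>110)&(hsv[...,2]>110)&(np.abs(W[...,2]-78)<5)&(np.abs(W[...,1]+206)<16)&(np.abs(W[...,0]-590)<60)
    k=W[m]; print(n,len(k),cv2.fitLine(k[:,:2].astype(np.float32),cv2.DIST_HUBER,0,.01,.01).ravel().round(3))
    # base plate by intersecting dark pixels with plane z=8
    T=np.linalg.inv(np.array(d['world_to_cam'])); v,u=np.mgrid[:480,:640]
    ray=np.stack([(u-d['cx'])/d['f'],(v-d['cy'])/d['f'],np.ones(u.shape)],-1)@T[:3,:3].T
    X=T[:3,3]+ray*((8-T[2,3])/ray[...,2])[...,None]
    m=(hsv[...,2]<75)&(np.abs(W[...,2]-8)<9)&(np.hypot(X[...,0]-545,X[...,1]+232)<60)
    q=X[m]; b=np.array([(x,q[(abs(q[:,0]-x)<3),1].min(),q[(abs(q[:,0]-x)<3),1].max()) for x in range(520,560,4)])
    print(b[:,1:].T.round()); print(np.polyfit(b[:,0],b[:,1],1),np.polyfit(b[:,0],b[:,2],1), 'centre at540',[np.polyval(np.polyfit(b[:,0],b[:,1:].mean(1),1),540)])
E
```

```text
top 108 [ 9.99000e-01  5.10000e-02  5.97095e+02 -2.06792e+02]
[[-272. -272. -272. -272. -269. -269. -270. -270. -270. -270.]
 [-201. -201. -202. -202. -202. -202. -202. -199. -199. -199.]]
[ 7.52980837e-02 -3.11087915e+02] [ 6.75376650e-02 -2.37214852e+02] centre at540 [np.float64(-235.58573153349107)]
side 93 [ 9.99000e-01  5.40000e-02  5.96051e+02 -2.06869e+02]
[[-269. -272. -272. -271. -270. -272. -272. -271. -269. -268.]
 [-190. -190. -193. -191. -191. -190. -192. -191. -190. -188.]]
[ 5.58939353e-02 -3.00716303e+02] [ 5.77072364e-02 -2.21685202e+02] centre at540 [np.float64(-230.52843637773123)]
```

Gripped at 29 mm width. The dock yaw is 0.052 rad, so I lift 2 mm and slide out along its -x.

Emit:
step_arm(commands=[-0.1,0,-0.17,0,0,0,0,-0.79,0.042,0.235,0,0,0,0,-1.48,0.084,0.64,0,0,0,0,-2.17,0.126,1.045,0,0,0,0,-2.86,0.168,1.45,0,0,0,0,-3.55,0.21,1.855,0,0,0,0,-4.24,0.252,2.26,0,0,0,0,-4.24,0.252,2.26,0,0,0,0])

```text
clock: 4.75
eef_pos: [534.6, -236.0, 136.6]
tool_rot: [-3.141, 0.531, 0.0]
force: [0.1, -1.3, -1.4]
width: 28.7
gripper_force: 58.9
```

```bash
python3 rec.py
```

```text
4.75 [ 0.224   0.9307  0.1206  1.3044  0.0641  1.4175 -1.2758] [ 534.6 -236.   136.6] [-3.1407e+00  5.3130e-01  2.0000e-04] [ 0.1 -1.3 -1.4] 28.692033313274518 58.937793374061584
```

Emit:
step_arm(commands=[-0.86,0.05,0.5,0,0,0,0,-1.73,0.1,1.01,0,0,0,0,-2.6,0.15,1.52,0,0,0,0,-3.45,0.21,2.02,0,0,0,0,-3.45,0.21,2.02,0,0,0,0])

```text
clock: 5.25
eef_pos: [495.0, -238.1, 136.5]
tool_rot: [-3.141, 0.531, 0.0]
force: [-0.7, -0.2, -1.8]
width: 28.9
gripper_force: 59.0
```

```bash
python3 rec.py;  python3 - <<'E'
from go import *
d=grab('side'); save('out.png',cv2.resize(d['image'][150:280,270:400],(560,560)))
E
```

```text
5.25 [ 0.2358  0.8795  0.124   1.4334  0.0755  1.3373 -1.2675] [ 495.  -238.1  136.5] [-3.1408e+00  5.3100e-01  2.0000e-04] [-0.7 -0.2 -1.8] 28.887793451672138 59.000235199928284
```

View pics/out.png

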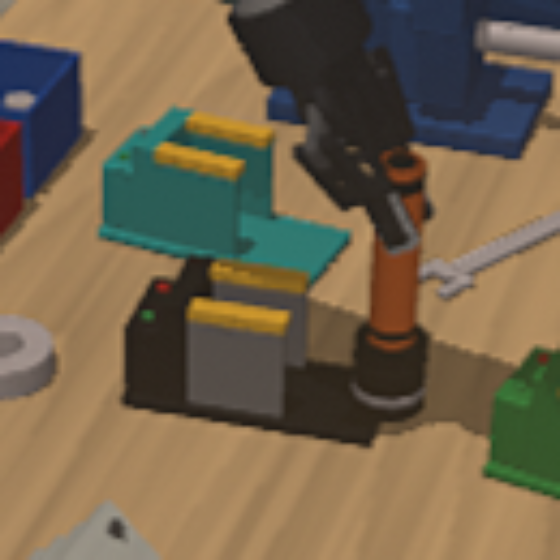

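The torch is out on the front of the plate, upright and clear of the prongs (torch crop x≈390, prongs end at ≈305). I'll lift it straight up.

Emit:
step_arm(commands=[-1,0,-1.7,0,0,0,0,-2.5,0,-4.3,0,0,0,0,-4,0,-6.9,0,0,0,0,-5.5,0,-9.5,0,0,0,0,-7,0,-12.1,0,0,0,0,-8.5,0,-14.6,0,0,0,0,-10,0,-17.2,0,0,0,0,-11,0,-19,0,0,0,0,-11,0,-19,0,0,0,0,-11,0,-19,0,0,0,0])

```text
clock: 6.3
eef_pos: [497.5, -237.7, 355.1]
tool_rot: [-3.14, 0.529, 0.002]
force: [-0.9, 0.5, -2.8]
width: 28.8
gripper_force: 59.0
```

```bash
python3 rec.py; python3 kin.py; cat > hand.py <<'E'
from go import *
# torch axis in hand: orange+head pts; direction from grip silhouettes in both views
def axis():
    st=ctrl.read_state(); B=R.from_euler('xyz',st['tool_rot']).as_matrix(); tcp=np.array(st['eef_pos']); gp=tcp-19*B[:,2]
    planes=[]
    for n in('side','top'):
        d=grab(n); W=cloud(d); hsv=cv2.cvtColor(d['image'],cv2.COLOR_RGB2HSV)
        m=(hsv[...,0]>=3)&(hsv[...,0]<=15)&(hsv[...,1]>130)&(hsv[...,2]>70)&(np.linalg.norm(np.nan_to_num(W)-gp,axis=-1)<125)
        k,l,s_,c=cv2.connectedComponentsWithStats(m.astype(np.uint8))
        i=1+np.argmax(s_[1:,4]); m=l==i
        uv=np.argwhere(m)[:,::-1].astype(np.float32)
        vx,vy,x0,y0=cv2.fitLine(uv,cv2.DIST_HUBER,0,.01,.01).ravel()
        T=np.linalg.inv(np.array(d['world_to_cam']))
        r=[T[:3,:3]@[(a-d['cx'])/d['f'],(b-d['cy'])/d['f'],1] for a,b in((x0-20*vx,y0-20*vy),(x0+20*vx,y0+20*vy))]
        nn=np.cross(*r); nn/=np.linalg.norm(nn); planes.append((nn,T[:3,3]))
        print(n,m.sum(),(x0,y0),(vx,vy))
    a=np.cross(planes[0][0],planes[1][0]); a/=np.linalg.norm(a)
    # point on both planes nearest gp
    M=np.array([planes[0][0],planes[1][0],a]); pt=np.linalg.solve(M,[planes[0][0]@planes[0][1],planes[1][0]@planes[1][1],a@gp])
    if a@B[:,2]>0: a=-a
    print('axis',a.round(3),'in tool',(B.T@a).round(3),'pt-gp in tool',(B.T@(pt-gp)).round(1)); return a,pt,B,tcp
if __name__=='__main__': axis()
E
python3 hand.py
```

```text
6.3 [ 0.2285  0.6803  0.1439  1.2033  0.0915  1.7608 -1.2112] [ 497.5 -237.7  355.1] [-3.1402e+00  5.2940e-01  1.8000e-03] [-0.9  0.5 -2.8] 28.787240141928702 59.03728008270264
159.40562183134585 [ 3.3914e+02  5.6019e+02 -8.9200e+00  3.8930e+02 -3.8100e+00  3.5088e+02
 -4.0000e-02  1.5300e+00 -5.3100e+00] (-1, -1, -1, -1)
[[ 1.6  2.  -0.3 -0.1 -0.  -1. ]
 [ 1.1  0.8  0.5 -0.  -0.  -1. ]
 [ 1.1  0.8  0.5 -0.  -0.  -1. ]
 [ 1.5 -2.5  1.1  5.8 -0.1 -2.6]
 [ 0.1  0.1 -0.1  5.9 -0.1 -2.6]
 [ 0.2 -0.  -0.1  5.9 -0.1 -2.7]
 [-0.7  2.2 -0.8  5.9 -0.1 -2.7]
 [-1.3  4.  -1.2  5.9 -0.1 -2.7]
 [ 0.3  3.  -0.4  5.9 -0.1 -2.7]
 [ 0.1 -0.6  0.8  0.  -0.  -1. ]]
side 267 (np.float32(364.54907), np.float32(140.64214)) (np.float32(0.05850342), np.float32(-0.9982872))Traceback (most recent call last):
  File "hand.py", line 22, in <module>
    if __name__=='__main__': axis()
                             ~~~~^^
  File "hand.py", line 10, in axis
    i=1+np.argmax(s_[1:,4]); m=l==i
        ~~~~~~~~~^^^^^^^^^^
    return _wrapfunc(a, 'argmax', axis=axis, out=out, **kwds)
    return bound(*args, **kwds)
ValueError: attempt to get argmax of an empty sequence
```

```bash
cat > fin.py <<'E'
from go import *
B0=R.from_euler('xyz',[-3.141,.53,.001]).as_matrix(); rel=np.array([9.1,.3,-126.2])
ax=np.cross([0,0,1],n); th=np.arccos(n[2]); ax/=np.linalg.norm(ax)
def pose(frac,lensp,phi=0):
    M=R.from_rotvec(ax*th*frac).as_matrix()@rz(phi)
    return lensp-M@rel, M@B0
E
python3 - <<'E'
from fin import *
qc=np.array(ctrl.read_state()['qpos'])
print('tilt',np.degrees(th),lens.round(1))
for phi in np.radians([-40,-20,0,20,40]):
    x,A=pose(1,lens,phi); e,q=ik(x,A,[qc]+S); print(np.degrees(phi).round(),x.round(1),A[:,2].round(2),round(e,2),q.round(2),np.minimum(q-LO,HI-q).min().round(2))
E
```

```text
tilt 45.14714197879294 [454.9 191.1 209.7]
-40.0 [360.8 204.2 293.3] [ 0.34  0.26 -0.9 ] 0.0 [-0.25  0.02 -0.24  2.38 -0.29  0.31 -2.37] 0.08
-20.0 [359.7 201.4 292.5] [ 0.28  0.11 -0.95] 0.0 [-0.4   0.07 -0.21  2.27  0.14  0.51 -2.58] 0.2
0.0 [359.3 198.3 292.3] [ 0.25 -0.07 -0.97] 0.0 [-0.55  0.13 -0.19  2.19  0.37  0.71 -2.59] 0.28
20.0 [359.7 195.2 293. ] [ 0.27 -0.24 -0.93] 0.0 [-0.68  0.2  -0.19  2.13  0.53  0.88 -2.53] 0.34
40.0 [360.8 192.6 294.3] [ 0.33 -0.39 -0.86] 0.0 [-0.81  0.27 -0.19  2.11  0.67  1.03 -2.45] 0.36
```

```bash
python3 - <<'E'
from fin import *
qc=np.array(ctrl.read_state()['qpos'])
for f,l in((.25,[490,-130,255]),(.5,[470,-20,270])):
    x,A=pose(f,np.array(l)); delta(x,A); print(x.round(),ik(x,A,[qc])[1].round(2))
E
```

```text
shift cm [ -4.61 -10.94   0.1 ] rot [-0.016  0.199  0.009]
[ 456. -128.  377.] [ 0.07  0.42  0.14  1.52  0.04  1.52 -1.37]
 shift cm [ -8.61 -22.15   1.78] rot [-0.031  0.395  0.018]
[413. -16. 383.] [-0.08  0.2   0.05  1.78  0.02  1.3  -1.61]
```

Emit:
step_arm(commands=[-0.6,-1.4,0,-0.002,0.025,0.001,0,-1.8,-4.1,0,-0.006,0.075,0.003,0,-3.2,-7.5,0.05,-0.011,0.135,0.006,0,-4.6,-10.9,0.1,-0.016,0.2,0.009,0,-6,-14.5,0.6,-0.021,0.26,0.012,0,-7.3,-18,1.1,-0.026,0.32,0.014,0,-8.1,-20.6,1.5,-0.029,0.37,0.017,0,-8.6,-22.1,1.8,-0.031,0.395,0.018,0,-8.6,-22.1,1.8,-0.031,0.395,0.018,0])

```text
clock: 7.3
eef_pos: [411.4, -14.6, 383.5]
tool_rot: [3.109, 0.137, -0.006]
force: [0.1, 0.2, -2.5]
width: 29.2
gripper_force: 59.4
```

```bash
python3 rec.py; python3 - <<'E'
from fin import *
qc=np.array(ctrl.read_state()['qpos'])
for f,l in((.75,[435,90,275]),(1,lens+70*n)):
    x,A=pose(f,np.array(l)); delta(x,A); print(x.round(),ik(x,A,[qc])[1].round(2))
E
```

```text
7.3 [-0.0941  0.196   0.0494  1.7923  0.0171  1.2922 -1.6252] [411.4 -14.6 383.5] [ 3.1085  0.1371 -0.0059] [ 0.1  0.2 -2.5] 29.217480745013948 59.37891662120819
 shift cm [ -5.3  -11.04   1.25] rot [-0.015  0.196  0.013]
[357.  96. 375.] [-0.19  0.02 -0.17  2.01  0.08  1.08 -1.98]
 shift cm [ -9.62 -21.83   4.83] rot [-0.03   0.392  0.021]
[310. 203. 342.] [-0.39 -0.   -0.43  2.16  0.3   0.87 -2.58]
```

Emit:
step_arm(commands=[-0.6,-1.3,0.1,-0.002,0.02,0.001,0,-1.8,-3.9,0.4,-0.005,0.07,0.004,0,-3.5,-7.3,0.8,-0.01,0.13,0.008,0,-5.2,-11,1.3,-0.015,0.196,0.013,0,-6,-14.6,2.8,-0.02,0.26,0.015,0,-6.6,-17.8,4.4,-0.025,0.32,0.018,0,-7.1,-20.3,5.8,-0.028,0.37,0.02,0,-7.25,-21.6,6.6,-0.03,0.392,0.021,0,-7.25,-21.6,6.6,-0.03,0.392,0.021,0,-7.25,-21.6,6.6,-0.03,0.392,0.021,0])

```text
clock: 8.3
eef_pos: [334.6, 196.3, 320.4]
tool_rot: [3.075, -0.256, -0.013]
force: [-0.3, 0.2, -1.5]
width: 28.8
gripper_force: 59.4
```

```bash
python3 rec.py; python3 - <<'E'
from fin import *
delta(*pose(1,lens),'final')
d=grab('side'); save('f1.png',cv2.resize(d['image'][150:390,200:440],(600,600)))
import pickle; pickle.dump(d,open('f1s.pkl','wb')); t=grab('top'); pickle.dump(t,open('f1t.pkl','wb'))
E
```

```text
8.3 [-0.5524  0.0594 -0.2776  2.1793  0.3485  0.814  -2.6499] [334.6 196.3 320.4] [ 3.0748 -0.2555 -0.0129] [-0.3  0.2 -1.5] 28.817174065980907 59.44389045238495
final shift cm [ 1.68 -0.45  3.32] rot [ 0.005  0.    -0.004]
```

View pics/f1.png

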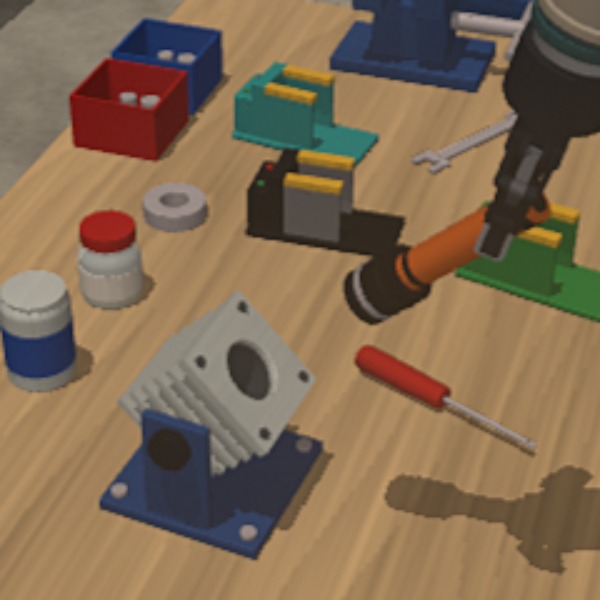

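The torch is tipped and aims at the bore, with its head at crop (385,285) and the bore at (250,370). I'll close in and then check.

Emit:
step_arm(commands=[0.3,-0.08,0.6,0.001,0,-0.001,0,0.7,-0.2,1.4,0.002,0,-0.002,0,1.1,-0.3,2.2,0.003,0,-0.003,0,1.5,-0.4,2.9,0.005,0,-0.004,0,1.68,-0.45,3.32,0.005,0,-0.004,0,1.68,-0.45,3.32,0.005,0,-0.004,0,1.68,-0.45,3.32,0.005,0,-0.004,0])

```text
clock: 9.1
eef_pos: [358.9, 199.5, 292.8]
tool_rot: [3.081, -0.257, -0.008]
force: [0.3, 0.7, -2.0]
width: 29.1
gripper_force: 59.5
```

```bash
python3 rec.py; cat > chk.py <<'E'
from fin import *
x,A=pose(1,lens); delta(x,A,'final')
st=ctrl.read_state(); B=R.from_euler('xyz',st['tool_rot']).as_matrix(); tcp=np.array(st['eef_pos'])
M=B@B0.T; Ln=tcp+M@rel; an=M[:,2]  # expected
print('expected lens',Ln.round(1),'axis',an.round(3))
from scipy.optimize import least_squares
import sys,os
imgs=[]
P=[]
planes=[]
for nm in('side','top'):
    d=grab(nm); W=cloud(d); imgs.append(d['image'])
    hsv=cv2.cvtColor(d['image'],cv2.COLOR_RGB2HSV)
    Q=np.nan_to_num(W)-Ln; s_=Q@an; r=np.linalg.norm(Q-s_[...,None]*an,axis=-1)
    head=(s_>-6)&(s_<52)&(r<32); grip=(s_>55)&(s_<125)&(r<24)&(hsv[...,0]<17)&(hsv[...,1]>120)
    print(nm,head.sum(),grip.sum(),'s range head',np.percentile(s_[head],[1,5]).round(1) if head.sum() else None)
    P.append((W[head&(s_>4)&(s_<48)],W[grip]))
    # silhouette centre line of the whole near part
    m=((s_>5)&(s_<48)&(r<32)); 
    cc=[]
    for lo in range(4,120,8):
        mm=(s_>=lo)&(s_<lo+8)&(r<30)&((s_<50)|grip); 
        if mm.sum()>8: cc.append(lo)
hd=np.vstack([p[0] for p in P]); gr=np.vstack([p[1] for p in P])
e1=np.cross(an,[0,0,1]); e1/=np.linalg.norm(e1); e2=np.cross(an,e1)
def f(v):
    a=an+v[2]*e1+v[3]*e2; a/=np.linalg.norm(a); c=Ln+v[0]*e1+v[1]*e2
    def rr(X): Y=X-c; return np.linalg.norm(Y-np.outer(Y@a,a),axis=1)
    return np.r_[rr(hd)-23,rr(gr)-15]
o=least_squares(f,[0,0,0,0],loss='soft_l1',f_scale=2)
v=o.x; a=an+v[2]*e1+v[3]*e2; a/=np.linalg.norm(a); c=Ln+v[0]*e1+v[1]*e2
print('fit offs',v.round(3),'rms',np.sqrt(np.median(f(v)**2)).round(2)); print('lens c',c.round(1),'axis',a.round(3),'angle to bore',np.degrees(np.arccos(a@n)).round(2))
w=c-mouth; print('dist',(w@n).round(1),'lateral',(w-(w@n)*n).round(1))
np.save('fit.npy',np.r_[c,a])
E
python3 chk.py
```

```text
9.1 [-0.5372  0.1297 -0.2585  2.1926  0.3968  0.7256 -2.6639] [358.9 199.5 292.8] [ 3.0808 -0.2571 -0.0081] [ 0.3  0.7 -2. ] 29.110765089245568 59.46963965892792
final shift cm [0.02 0.12 0.06] rot [-0.003 -0.002  0.   ]
expected lens [454.7 192.6 210.3] axis [-0.707  0.059  0.704]
side 601 447 s range head [0.1 3.3]
top 316 284 s range head [0.5 4.4]
fit offs [-1.818 -0.815  0.016  0.004] rms 1.21
lens c [455.1 190.7 210.9] axis [-0.709  0.074  0.702] angle to bore 0.81
dist 100.7 lateral [ 0.7 -0.4  0.7]
```

Emit:
step_arm(commands=[0,0.05,0,0,0,0,0,0,0.05,0,0,0,0,0,0,0.05,0,0,0,0,0,0,0.05,0,0,0,0,0,0,0.05,0,0,0,0,0])

```text
clock: 9.7
eef_pos: [359.0, 199.0, 293.0]
tool_rot: [3.081, -0.257, -0.008]
force: [-0.4, -0.3, -1.6]
width: 28.7
gripper_force: 59.5
```

```bash
python3 chk.py; python3 - <<'E'
from h import *
a=grab('side')['image'][150:390,200:440]; b=grab('top')['image'][180:340,220:380]
save('end.png',np.hstack([cv2.resize(a,(400,400)),cv2.resize(b,(400,400))]))
print(np.abs(ctrl.read_state()['qd']).max())
E
```

```text
final shift cm [0.01 0.06 0.08] rot [-0.003 -0.002  0.   ]
expected lens [454.8 192.1 210.6] axis [-0.708  0.059  0.704]
side 589 451 s range head [0.8 3.3]
top 323 282 s range head [2.1 5.2]
fit offs [-1.918 -0.649  0.016  0.002] rms 1.24
lens c [455.1 190.1 211. ] axis [-0.708  0.075  0.702] angle to bore 0.82
dist 100.7 lateral [ 0.7 -1.   0.8]
0.0020121794307303917
```

View pics/end.png

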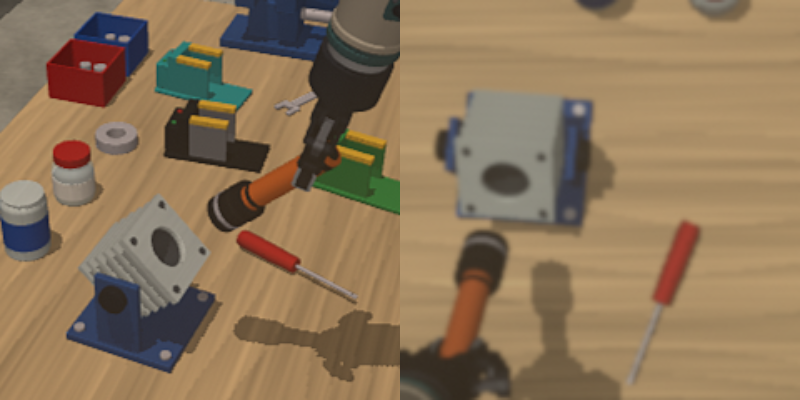

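In both views (side head at (235,205), top head at (483,262)) the torch is held clear of everything, in front of the bore. It measures 0.8° off the bore axis, about 1.5 mm off centre, with the lens 100.7 mm from the mouth. Handing in.

```bash
python3 -c "
from cell import ctrl
print(ctrl.finish_job())"
```

```text
the job is handed in; nothing more can be done
None
```

The job is handed in, with no verdict returned: the torch is out of the dock and held steady in the gripper alone, its lens about 101 mm from the bore mouth, measured within 1° of the bore's axis and about 1.5 mm off centre.

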